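# Mount the mast foot on the faceting machine's carriage and run it in

## Robot

A 6-joint arm with a two-finger parallel gripper is mounted at the origin on the work surface. World frame = base frame: x ahead of the robot, y to its left, z up, the work surface at z = 0. Lengths are in mm, angles in degrees, forces in N, time in s.
With the tool pointing down it reaches from about 350 to 850 mm from the base axis. Payload 8.1 kg.
Tool frame: the origin (TCP) lies midway between the tips of the shut fingers; the grasp point (between the pads) lies 19 mm behind it (r.pinch_z is the distance from the TCP to the grasp point, in mm); z points along the fingers, y is the line along which they close (so a half turn about z gives the same grasp; the last joint's range is limited). The gripper opens to 85 mm and grips with 20 to 120 N. Pads are 22 mm wide; open, the fingers measure 114 mm over their backs; the gripper's body (76 mm by 85 mm) begins 54 mm behind the grasp point. The pads swing forward as they close: fully open they stand 13 mm farther back than shut.
Start: joints at [-69.809, 7.471, 85.268, -0, 87.261, -4.893], TCP at [254.389, -543.408, 231.292] pointing down, gripper open.
Joint ranges: [-169.43, 169.43], [-51.17, 129.36], [1.28, 143.12], [-76.62, 256.62], [0, 156.53], [-152.29, 152.29]. Speed limits (degrees/s): [136.94, 136.94, 159.86, 180, 180, 180].

## Interface

Orientations are given as [roll, pitch, yaw] about the fixed x, y, z axes, in that order (R = Rz(yaw) Ry(pitch) Rx(roll)).
In Python, from bench import r gives the robot as it stands.
- The arm moves only by the shell command python3 -m jog 'ROWS' [OPENING] [FORCE]. ROWS is JSON, one flat list of numbers, 6 for each row, row after row: the shift along the tool's x, y, z in m, then the turn, a rotation vector about the tool's x, y, z in rad. A call has 1 to 8 rows; each row is the pose to reach, as a shift and turn from the pose commanded when the call began, along the tool's axes at that moment; what a row does not reach only later rows make up. A row lasts 1/8 s, in which the tool goes at most 62.5 mm and 10.7 degrees, less where a joint would pass 70% of its speed; a pose out of reach is approached as far as the arm can. A call with a gripper value outside its range is refused whole. OPENING is the opening, from -1 (shut) to 1 (fully open), set as the call begins (- or left out, the last holds). The fingers move at their own pace and stop on an object; FORCE is the grip in N (left out, the last holds). Time passes only in rows, so rows that repeat a pose let the fingers close. It gives the time, the measured TCP pose, the force, the opening and the grip force at its end, in the units of the state.
- r.sense(): the state, without advancing time (a new reading comes with each control period).
- r.snapshot(name): name is "side" or "top" or "wrist"; returns a dict with "pixels" (400x640x3 uint8, red, green, blue), "range_z" (400x640 float32, mm along the optical axis (not along the pixel's ray), 0 where there is no reading), "K" (3x3 intrinsics, pixels), "rvec" (rotation vector, rad) and "tvec" (3), from world to camera coordinates, as OpenCV has them. Camera axes: x right, y down, z forward; pixel columns grow to the right and rows downward; lengths in mm; the calibration is good to about 2 mm. A picture is of the moment at which its call begins.
- r.hand_in(): hands the job in; it is judged then, once.
Trained networks look in a picture, given as the dict that the camera call returned (one of the last four; its "shot" number tells which), for a name from the list of things; names that differ only in an ending like _2 or _b are one class to them, and where a whole thing is asked for, a point or a joint stands for the part that bears it (a point fixed in the world has none). Each returns a list of dicts, best first, with "score" (0 to 1); they miss things now and then, are a little off and sometimes report something else, mostly with a low value. They report only what shows in the picture. A call takes as long as a camera call. They do not tell look-alikes from the thing itself.
- r.look_for(picture, target): "bbox" ([left, top, right, bottom] in pixels, round what is visible of it).
- r.outline_of(picture, target): "region" (400x640 bool, what is visible of it) and "bbox" ([left, top, right, bottom] in pixels, round what is visible of it).
The state is a dict: "time": time; "joint_pos": joint angles; "qd": joint speeds; "joint_efforts": joint torques, N m; "tool_pos": TCP position; "tcp_rot": TCP orientation; "ft_force": force on the tool from outside, world axes, zero at the start; "wrist_torque": the same for the moment, N m; "finger_gap": finger opening in mm; "grip_force": force on a finger pad.
Only numpy, scipy, OpenCV 4.12 (cv2) and the standard library are available. Lean on these libraries where they do the work, as an engineer would, in place of code of your own. Each camera call takes 0.05 s, during which the arm holds its last target. There are 200 camera calls.

## Task

Pick up the mast (the loose holed metal plate with the blue post) and lower it gently over the two brass pins of the carriage, where the carriage now stands at the outer end of its slot, letting go only once the plate lies flush on it. Then push the carriage, with the mast on it, along the slot towards the grinding lap until it reaches the end of its travel. Leave the other loose things on the bench where they are.

Things in the scene. Friction and masses are not known exactly. Their poses are not given: they have to be found in the camera images.
- mast: Loose mast, 0.3 to 0.6 kg, upright on the table: aluminium foot plate 112 (x) by 62 (y) by 10 mm with 13 mm through holes at x = +40 and -40, y = 0; in its middle a square blue post 24 by 24 mm, sides parallel to the plate's, 22 to 88 mm above the underside, on a 42 mm brass collar. Origin: centre of the plate's underside, z up. Fits either way round. In front of the machine or to its right.
- seat (a point): Centre of the carriage's flat top: the mast's origin belongs here. The carriage is a dark steel slab on the white deck, 125 mm along x, y = -54 to +36 mm, 14 mm thick, with two brass pins 10 mm in diameter, 20 mm high, tops chamfered, at x = +40 and -40, y = 0. y points along the slot towards the lap, the way the carriage slides; z up. Moves with the carriage.
- lug (a point): Middle of the outer face of the carriage's orange push lug, an upright block 50 mm wide (x), 12 mm thick (y), 30 mm high above the carriage's top. This point lies at y = -54, z = +20 mm in the seat frame, 34 mm above the deck. The lug clears the seated plate by 11 mm. Push here towards +y. Axes as those of the seat.
- carriage (a joint): Travel of the carriage along its slot in m: 0 at the outer end, 0.12 at the inner stop beside the lap's pan. It slides with about 3 N of friction and stays where it is left.
- machine: Faceting machine, fixed: white deck 200 (x) by 480 (y) by 60 mm high; origin at the centre of its underside. On the deck a grey pan 192 mm across with the steel lap in it, centred at y = +130 mm, rim 102 mm above the table; a black drip tank on a rod, 250 mm high, at x = 50 to 85, y = 225 mm. The slot runs along y at x = -20 mm.
- dop_block: Wooden block 90 by 50 by 30 mm with four brass dops standing in it, 62 mm high in all; loose bystander; origin at the centre of its underside.
- jar: Amber jar, 52 mm in diameter, 60 mm high; loose bystander; origin at the centre of its underside.
- gem_tray: Black divided tray 100 by 140 by 22 mm; loose bystander; origin at the centre of its underside.
- spare_lap: Steel disc 130 mm in diameter, 10 mm thick, lying flat; loose bystander; origin at the centre of its underside.
- screwdriver: Screwdriver lying on the table; loose bystander; its x runs from handle to tip.
- loupe: Folding loupe lying on the table, 71 mm long, 22 mm high; loose bystander; origin under the lens.
Not all that is in view belongs to the job. Several things have the shape of the mast; the one meant has the colours described above.

How it is judged:
By the outcome, as a careful person would: the job done as asked, in the order asked, and still so for the second after the job is handed in, with the robot touching nothing.
It also fails if it takes over 58 s, if anything falls off the work surface, if the arm or the gripper's body presses on something with over 40 N, if the wrist force passes 120 N, or if a joint passes its speed limit or range.

## Working session

There is one attempt and no reset: what is moved stays moved. The work goes in short steps, Python scripts to look and compute and a shell command to move; the robot and the scene stay as the last step left them, time stands still between calls to the robot, and variables do not carry over. Pictures are saved under pics/ and viewed, at most 10 in all, crops included, and the job is handed in when it is done.

```bash
mkdir -p pics; ls
cat > h.py <<'E'
import numpy as np,cv2
from bench import r
def cam(s):
    R,_=cv2.Rodrigues(np.array(s["rvec"],float)); return R,np.array(s["tvec"],float).ravel(),np.array(s["K"],float)
def cloud(s):
    R,t,K=cam(s); z=s["range_z"].astype(float); v,u=np.mgrid[:400,:640]
    P=np.stack([(u-K[0,2])/K[0,0]*z,(v-K[1,2])/K[1,1]*z,z],-1)
    W=(P-t)@R; W[z==0]=np.nan; return W
def proj(s,p):
    R,t,K=cam(s); q=K@(R@np.array(p,float)+t); return q[:2]/q[2]
def save(s,n,crop=None,k=1):
    im=s["pixels"][...,::-1]
    if crop: a,b,c,d=crop; im=im[b:d,a:c]
    cv2.imwrite("pics/"+n,cv2.resize(im,None,fx=k,fy=k,interpolation=cv2.INTER_CUBIC))
E
python3 - <<'E'
from h import *
ims=[]
for n in("top","side"):
    s=r.snapshot(n); save(s,n+"0.png"); W=cloud(s)
    for t in("mast","carriage","lug","machine","dop_block","jar","loupe"):
        for d in r.outline_of(s,t)[:5]:
            p=W[d["region"]]; p=p[~np.isnan(p[:,0])]
            print(n,t,round(d["score"],2),np.round(d["bbox"]),np.round(np.median(p,0)) if len(p) else None, np.round(np.percentile(p[:,2],[2,98])) if len(p) else None)
print(r.sense())
E
```

```text
pics
top mast 0.91 [345. 201. 374. 235.] [ 433. -165.   11.] [-1. 90.]
top mast 0.76 [410. 190. 439. 225.] [ 470. -383.   11.] [-2. 89.]
top mast 0.69 [454. 224. 479. 259.] [ 353. -531.   11.] [ 1. 89.]
top carriage 0.77 [324. 129. 354. 165.] [661. -77.  74.] [ 66. 105.]
top carriage 0.22 [176. 215. 200. 236.] [385. 421.  23.] [12. 30.]
top lug 0.56 [324. 132. 352. 165.] [658. -77.  74.] [ 64. 104.]
top machine 0.55 [209. 102. 370. 182.] [660.  74.  64.] [ 20. 239.]
top dop_block 0.97 [250. 198. 268. 226.] [438. 179.  29.] [ 2. 63.]
top dop_block 0.32 [324. 131. 351. 165.] [661. -78.  74.] [ 66. 105.]
top jar 0.75 [202. 208. 217. 223.] [419. 339.  56.] [ 8. 66.]
top loupe 0.71 [320. 128. 350. 168.] [662. -77.  74.] [ 63. 105.]
top loupe 0.56 [392. 233. 413. 253.] [ 355. -310.   19.] [ 8. 28.]
side mast 0.81 [270. 360. 327. 399.] [ 360. -551.   11.] [ 1. 89.]
side mast 0.81 [287. 238. 337. 276.] [ 438. -178.   11.] [-1. 89.]
side mast 0.71 [316. 298. 360. 347.] [ 471. -398.   11.] [-1. 89.]
side mast 0.57 [214. 316. 267. 361.] [ 236. -420.   11.] [-0. 86.]
side carriage 0.63 [357. 201
[... 438 characters left out ...]
2. 26.]
{'time': 0.8, 'joint_pos': array([-6.98079771e+01,  7.46863427e+00,  8.52681008e+01,  4.19739379e-04,
        8.72595815e+01, -4.89300037e+00]), 'qd': array([ 0.04568714, -0.04130861,  0.0022686 , -0.00464912, -0.08303837,
        0.04627685]), 'joint_efforts': array([ 2.23058255e-04, -5.69258666e+01, -5.00833762e+01, -5.81774032e-06,
        1.02914153e-03, -1.65726590e-05]), 'tool_pos': array([ 254.40660915, -543.41260017,  231.31575343]), 'tcp_rot': array([ 1.79996294e+02, -1.03551812e-04,  2.50850032e+01]), 'ft_force': array([-0.46316962,  0.74481743, -0.30353533]), 'wrist_torque': array([ 0.00059559, -0.01593325, -0.02699561]), 'grip_force': 0.0, 'finger_gap': 85.15435979634377}
```

View pics/top0.png

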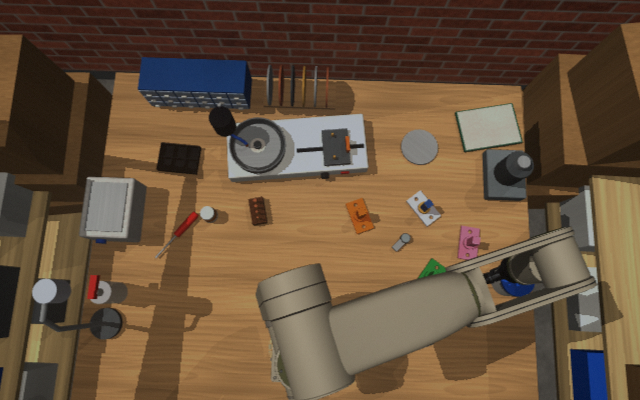

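View pics/side0.png

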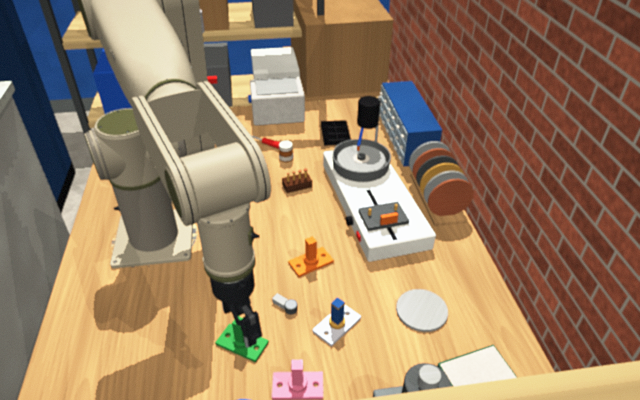

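```bash
cat >> h.py <<'E'
def rect(P):
    c,sz,a=cv2.minAreaRect(P[:,:2].astype(np.float32)); return np.round(c,1),np.round(sz,1),round(a,1)
def near(W,c,rad,z0,z1):
    m=(np.hypot(W[...,0]-c[0],W[...,1]-c[1])<rad)&(W[...,2]>z0)&(W[...,2]<z1); return m
def measure(s,name):
    W=cloud(s); px=s["pixels"].astype(int); h=cv2.cvtColor(s["pixels"],cv2.COLOR_RGB2HSV).astype(int)
    def rep(l,m):
        if m.sum()>8: print(name,l,m.sum(),rect(W[m]),"med",np.round(np.median(W[m],0),1))
    m=near(W,(470,-388),85,5,16); rep("plate",m)
    rep("post",near(W,(470,-388),60,45,95)); rep("posttop",near(W,(470,-388),60,83,95))
    c=(662,-83)
    rep("slab",near(W,c,95,69,79)); rep("high",near(W,c,80,84,110))
    rep("lug",near(W,c,80,80,112)&(h[...,0]<16)&(h[...,1]>180))
    rep("pins",near(W,c,80,84,100)&~((h[...,0]<16)&(h[...,1]>180)))
    rep("deck",near(W,(660,30),300,54,66)&(W[...,0]>520)&(W[...,0]<790))
E
python3 - <<'E'
from h import *
for n in("top","side"):
    s=r.snapshot(n); measure(s,n)
    if n=="top": a=cv2.resize(s["pixels"][180:235,400:450],(400,440),interpolation=cv2.INTER_CUBIC); b=cv2.resize(s["pixels"][120:175,315:365],(400,440),interpolation=cv2.INTER_CUBIC)
cv2.imwrite("pics/crop.png",np.hstack([a,b])[...,::-1])
s=r.snapshot("wrist"); print(cam(s)[2], -cam(s)[0].T@cam(s)[1], cam(s)[0])
print(np.degrees(0),r.pinch_z)
E
```

```text
top plate 475 (array([ 468.1, -388.5]), array([159.8, 152.5]), 22.9) med [ 470.8 -384.4    9.4]
top post 78 (array([ 474.5, -387.1]), array([23.8, 25.5]), 38.0) med [ 471.5 -384.3   85.7]
top posttop 47 (array([ 474.2, -386.1]), array([23.3, 25.4]), 31.6) med [ 473.9 -386.9   88.3]
top slab 748 (array([665.5, -86.1]), array([126.5, 137.1]), 8.3) med [660.9 -74.4  73.7]
top high 72 (array([666.9, -93.1]), array([89.4, 60.7]), 10.6) med [ 667.8 -113.5  101.1]
top lug 43 (array([ 667.3, -114.8]), array([47.9,  8.9]), 8.1) med [ 667.5 -113.4  102.5]
top pins 19 (array([666.5, -91.4]), array([89.4, 57.2]), 10.6) med [646.4 -71.2  93.7]
top deck 3911 (array([667.9,  57.9]), array([200.6, 479. ]), 6.6) med [664.8  15.4  59.5]
side plate 673 (array([ 472.6, -387. ]), array([132. , 161.4]), 77.1) med [ 463.5 -401.5   10. ]
side post 234 (array([ 476.2, -389.4]), array([26.5, 27.2]), 34.8) med [ 474.2 -394.3   77.6]
side posttop 99 (array([ 476.4, -389. ]), array([24.8, 27.3]), 36.4) med [ 475.6 -390.7   87.8]
side slab 732 (array([665. , -78.9]), array([125.8,  96.5]), 6.4) med [655.3 -75.8  74.2]
side high 168 (array([666. , -96.4]), array([89.7, 61.2]), 6.2) med [ 668.5 -120.1   96.9]
side lug 139 (array([ 668.4, -118.1]), array([48.7, 17.5]), 6.2) med [ 668.4 -121.8   97.6]
side pins 31 (array([665.8, -95.2]), array([89.7, 58.6]), 6.2) med [692.4 -73.3  90.1]
side deck 3704 (array([669.4,  54.5]), array([201.7, 482.5]), 6.8) med [677.   -8.8  59.7]
[[282.06526138   0.         323.09170976]
 [  0.         282.06526138 200.9872481 ]
 [  0.           0.           1.        ]] [ 327.70905477 -509.10923554  373.15907998] [[ 4.24914815e-01 -9.05233260e-01  3.80790625e-04]
 [-8.60150992e-01 -4.03622114e-01  3.11816389e-01]
 [-2.82112871e-01 -1.32822941e-01 -9.50142302e-01]]
0.0 18.700000000000003
```

View pics/crop.png

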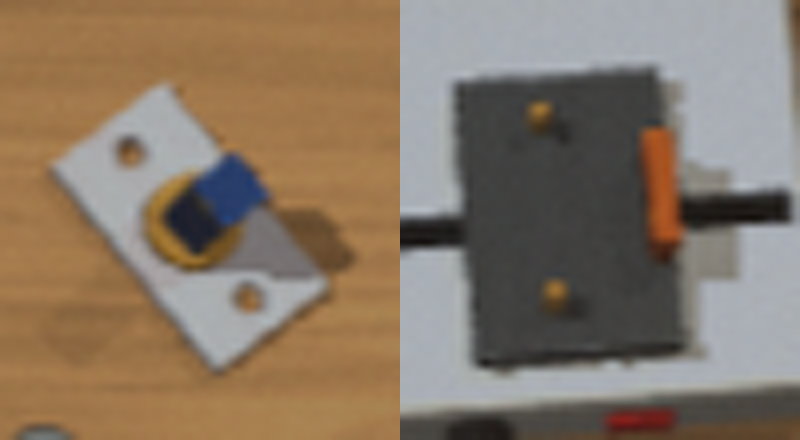

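The masts in view are orange at top (359,216), pink at (468,242), green at (432,270), and silver/blue at (424,208). I choose (424,208): the crop shows a bare metal plate with a brass collar and a blue post. It stands at about (475,-388) with yaw of about 35°. The carriage seat is at about (664,-71), yaw 6.7°.

```bash
python3 -m jog '[0.045,-0.008,0.012,0,0,-0.03, 0.09,-0.016,0.024,0,0,-0.06, 0.135,-0.024,0.036,0,0,-0.09, 0.18,-0.032,0.048,0,0,-0.12, 0.225,-0.04,0.06,0,0,-0.15, 0.266,-0.048,0.071,0,0,-0.175, 0.266,-0.048,0.071,0,0,-0.175, 0.266,-0.048,0.071,0,0,-0.175]' 1 60
cat >> h.py <<'E'
from scipy.spatial.transform import Rotation as Ro
def delta(x,y,z,yaw):
    q=r.sense(); R=Ro.from_euler("xyz",q["tcp_rot"],degrees=True); T=Ro.from_euler("xyz",[180,0,yaw],degrees=True)
    print("tool",np.round(q["tool_pos"],1),np.round(q["tcp_rot"],2),"F",np.round(q["ft_force"],1),"gap",round(q["finger_gap"],1),"t",round(q["time"],2))
    print("row",np.round(R.inv().apply(np.array([x,y,z])-q["tool_pos"])/1000,4),np.round((R.inv()*T).as_rotvec(),4))
E
python3 - <<'E'
from h import *
for n in("wrist","top","side"):
    s=r.snapshot(n); W=cloud(s); px=s["pixels"].astype(int)
    a=near(W,(475,-388),45,-5,100)&(px[...,2]>px[...,0]*1.6)&(W[...,2]>40)
    print(n,"blue",a.sum(),rect(W[a]) if a.sum()>5 else "", "top",rect(W[a&(W[...,2]>84)]) if (a&(W[...,2]>84)).sum()>5 else "")
    g=near(W,(475,-388),75,6,14)&((px.max(-1)-px.min(-1))<30)
    print("plate",g.sum(),rect(W[g]) if g.sum()>5 else "")
    if n=="wrist": save(s,"w1.png")
delta(475,-388,42,35)
E
```

```text
time: 1.95
tool_pos: [474.7, -387.4, 160.4]
tcp_rot: [180.0, 0.0, 35.1]
ft_force: [-0.9, 0.1, 0.0]
finger_gap: 85.4
grip_force: 0.0
wrist blue 1005 (array([ 477.6, -385. ]), array([24.6, 22.7]), 38.3) top (array([ 477.3, -385.2]), array([23.8, 22.7]), 38.3)
plate 3931 (array([ 477.6, -385.6]), array([112.4,  62. ]), 39.1)
top blue 0  top 
plate 117 (array([ 481.5, -400.2]), array([105.5,  34.1]), 40.9)
side blue 183 (array([ 475.5, -390.9]), array([24.7, 23.4]), 49.1) top (array([ 475.7, -388.9]), array([21.1, 21. ]), 49.7)
plate 588 (array([ 476.2, -388.1]), array([114.8,  64.7]), 38.3)
tool [ 474.3 -388.3  160.9] [1.7995e+02 1.0000e-02 3.5020e+01] F [0.4 0.5 0.1] gap 85.2 t 2.1
row [8.000e-04 1.000e-04 1.189e-01] [0.0009 0.0001 0.0003]
```

View pics/w1.png

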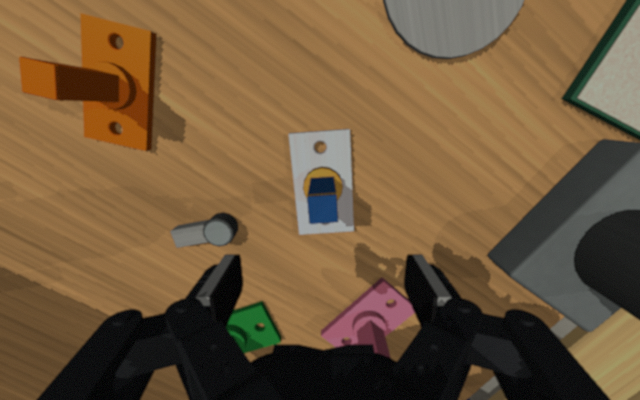

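The wrist view shows the silver plate with its blue post at (322,185). The plate fit is 112.4×62 mm, which matches the given size, at yaw 39° and centre (477,-386). The gripper is descending on that.

Run:
```python
from h import *
delta(477.3,-386.1,42,39)
```

```text
tool [ 474.3 -388.3  160.9] [1.7995e+02 1.0000e-02 3.5020e+01] F [0.4 0.5 0.1] gap 85.2 t 2.1
row [ 0.0037 -0.0002  0.1189] [ 0.0009  0.0001 -0.0695]
```

```bash
python3 -m jog '[0.003,0,0.01,0,0,-0.035, 0.0035,0,0.035,0,0,-0.07, 0.0035,0,0.06,0,0,-0.07, 0.0035,0,0.085,0,0,-0.07, 0.0035,0,0.105,0,0,-0.07, 0.0035,0,0.115,0,0,-0.07, 0.0035,0,0.118,0,0,-0.07, 0.0035,0,0.118,0,0,-0.07]' 1 60
python3 -m jog '[0,0,0,0,0,0, 0,0,0,0,0,0, 0,0,0,0,0,0, 0,0,0,0,0,0, 0,0,0,0,0,0, 0,0,0,0,0,0]' -1 60
```

```text
time: 3.1
tool_pos: [478.2, -385.5, 42.9]
tcp_rot: [179.9, -0.0, 39.1]
ft_force: [-0.4, -0.3, 0.1]
finger_gap: 85.1
grip_force: 0.0
time: 3.85
tool_pos: [477.9, -385.2, 42.6]
tcp_rot: [180.0, -0.0, 39.1]
ft_force: [-1.6, 0.9, 2.9]
finger_gap: 23.5
grip_force: 61.5
```

```bash
python3 -m jog '[0,0,-0.01,0,0,0, 0,0,-0.04,0,0,0, 0,0,-0.08,0,0,0, 0,0,-0.12,0,0,0, 0,0,-0.145,0,0,0, 0,0,-0.15,0,0,0, 0,0,-0.15,0,0,0]' - -
python3 - <<'E'
from h import *
s=r.snapshot("wrist"); W=cloud(s); px=s["pixels"].astype(int); q=r.sense()
R=Ro.from_euler("xyz",q["tcp_rot"],degrees=True); T=R.inv().apply((W-q["tool_pos"]).reshape(-1,3)).reshape(W.shape)
g=(abs(T[...,0])<75)&(abs(T[...,1])<50)&(T[...,2]>27)&(T[...,2]<40)&((px.max(-1)-px.min(-1))<40)
print(g.sum(),rect(T[g]),np.median(T[g],0),np.polyfit(T[g][:,0],T[g][:,2],1),np.polyfit(T[g][:,1],T[g][:,2],1))
delta(664,-71,190,6.7)
save(s,"w2.png")
E
```

```text
time: 4.72
tool_pos: [477.5, -384.9, 191.4]
tcp_rot: [-179.9, 0.0, 39.1]
ft_force: [-1.0, 0.5, -4.4]
finger_gap: 23.2
grip_force: 60.9
6854 (array([21.5,  0.9]), array([62.3, 68.6]), 89.9) [32.22216167  0.79692897 32.46718777] [5.90222100e-03 3.23045298e+01] [2.80892307e-03 3.24846687e+01]
tool [ 477.1 -384.5  190.4] [-1.7985e+02  2.0000e-02  3.9120e+01] F [ 0.  -0.4 -4.4] gap 23.5 t 4.78
row [ 0.3428 -0.1253  0.0007] [-0.0025  0.0011  0.5658]
```

View pics/w2.png

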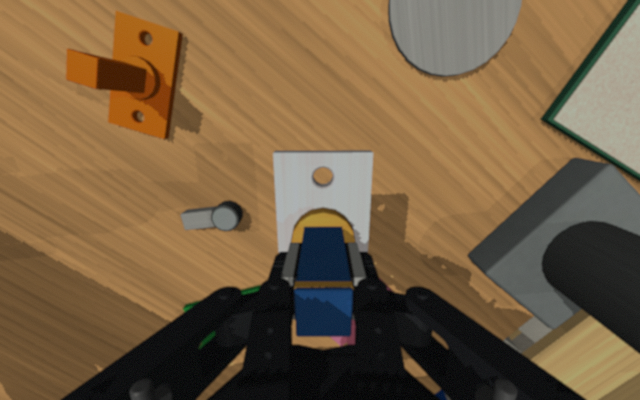

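Run:
```python
from h import *
delta(554.8,-83.9,190,6.7)
```

```text
tool [ 477.1 -384.5  190.4] [-1.7985e+02  2.0000e-02  3.9120e+01] F [ 0.  -0.4 -4.4] gap 23.5 t 4.78
row [ 0.25   -0.1842  0.0008] [-0.0025  0.0011  0.5658]
```

```bash
python3 -m jog '[0.015,-0.01,0,0,0,0.04, 0.05,-0.037,0,0,0,0.12, 0.09,-0.067,0,0,0,0.21, 0.13,-0.097,0,0,0,0.3, 0.17,-0.127,0,0,0,0.39, 0.21,-0.157,0,0,0,0.48, 0.24,-0.178,0,0,0,0.55, 0.25,-0.184,0,0,0,0.566]'
python3 -m jog '[0,0,0,0,0,0, 0,0,0,0,0,0]'
cat >> h.py <<'E'
def toolcloud(s):
    W=cloud(s); q=r.sense(); R=Ro.from_euler("xyz",q["tcp_rot"],degrees=True)
    return W,R.inv().apply((W-q["tool_pos"]).reshape(-1,3)).reshape(W.shape)
E
python3 - <<'E'
from h import *
s=r.snapshot("wrist"); W,T=toolcloud(s); h=cv2.cvtColor(s["pixels"],cv2.COLOR_RGB2HSV).astype(int)
print("hi",rect(W[near(W,(664,-71),90,70,78)&(h[...,2]<120)]))
b=near(W,(664,-71),70,78,110)&(h[...,1]>90)
n,L,st,c=cv2.connectedComponentsWithStats(b.astype(np.uint8))
for i in range(1,n):
    if st[i,4]>15: p=L==i; print(st[i],c[i],"T",rect(T[p]),"W",np.round(np.median(W[p],0),1),np.round(W[p][:,2].max(),1),h[p].mean(0).round())
px=s["pixels"].astype(int)
g=(abs(T[...,0])<75)&(abs(T[...,1])<50)&(T[...,2]>27)&(T[...,2]<38)&((px.max(-1)-px.min(-1))<40)
print("plate",g.sum(),rect(T[g]))
delta(664,-71,190,6.7); save(s,"w3.png")
E
```

```text
time: 5.78
tool_pos: [555.0, -82.2, 190.2]
tcp_rot: [-179.9, 0.2, 6.8]
ft_force: [-1.0, -0.7, -3.8]
finger_gap: 23.3
grip_force: 60.8
time: 6.02
tool_pos: [555.1, -85.7, 191.6]
tcp_rot: [180.0, 0.1, 6.7]
ft_force: [0.0, -0.1, -4.4]
finger_gap: 23.6
grip_force: 60.8
hi (array([660.9, -75.6]), array([112.7,  90.2]), 6.6)
[308   0  14  20 213] [314.3286385    9.20187793] T (array([151.8,  -7. ]), array([9.2, 9.7]), 7.8) W [703.6 -61.5  92. ] 94.9 [ 19. 169. 113.]
[ 365   26   24   75 1446] [376.44813278  63.48616874] T (array([112.3,  40.9]), array([50. , 12.2]), 0.0) W [ 671.9 -111.6  103.2] 105.9 [ 13. 216. 158.]
[310 114  11  12 108] [314.96296296 119.26851852] T (array([72.1, -7.1]), array([8.8, 8.3]), 0.8) W [626.2 -70.5  92.9] 95.3 [ 19. 166. 133.]
plate 6839 (array([21.2, -0.3]), array([62.5, 68.9]), 89.8)
tool [555.2 -85.9 191.8] [1.7999e+02 5.0000e-02 6.6500e+00] F [-0.   0.3 -4.6] gap 23.3 t 6.08
row [ 0.1098 -0.0022  0.0017] [ 0.0001  0.0009 -0.001 ]
```

View pics/w3.png

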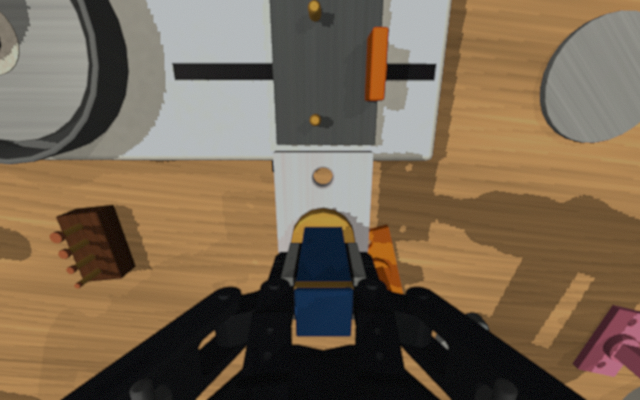

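```bash
python3 -m jog '[0.015,-0.001,0,0,0,0, 0.04,-0.003,0,0,0,0, 0.07,-0.005,0,0,0,0, 0.095,-0.006,0,0,0,0, 0.11,-0.0068,0,0,0,0, 0.1122,-0.0068,0,0,0,0, 0.1122,-0.0068,0,0,0,0, 0.1122,-0.0068,0,0,0,0]'
python3 -m jog '[0,0,0.02,0,0,0, 0,0,0.04,0,0,0, 0,0,0.048,0,0,0, 0,0,0.048,0,0,0, 0,0,0.048,0,0,0]'
python3 - <<'E'
from h import *
s=r.snapshot("wrist"); W,T=toolcloud(s); save(s,"w4.png",(240,130,410,260),4)
h=cv2.cvtColor(s["pixels"],cv2.COLOR_RGB2HSV).astype(int)
px=s["pixels"].astype(int)
g=(abs(T[...,0])<75)&(abs(T[...,1])<50)&(T[...,2]>27)&(T[...,2]<38)&((px.max(-1)-px.min(-1))<40)
print("plate",g.sum(),rect(T[g]))
b=near(W,(664,-71),70,78,110)&(h[...,0]<16)&(h[...,1]>150)&(T[...,1]>35); print("lug",b.sum(),rect(T[b]))
delta(664,-71,116,6.7)
E
```

```text
time: 7.08
tool_pos: [665.8, -65.4, 192.4]
tcp_rot: [180.0, 0.0, 6.7]
ft_force: [-0.2, -0.1, -2.9]
finger_gap: 23.3
grip_force: 60.8
time: 7.7
tool_pos: [666.7, -64.9, 144.9]
tcp_rot: [180.0, -0.1, 6.7]
ft_force: [0.8, -1.4, -2.3]
finger_gap: 23.2
grip_force: 60.8
plate 6867 (array([21.3, -0.2]), array([62.3, 68.7]), 89.8)
lug 1528 (array([-0.7, 48.7]), array([49.4, 12.2]), 0.2)
tool [667.  -64.9 145.3] [ 1.7997e+02 -9.0000e-02  6.7000e+00] F [ 1.1 -0.4 -3.1] gap 23.4 t 7.75
row [-0.0037  0.0057  0.0293] [ 0.0005 -0.0015 -0.0001]
```

View pics/w4.png

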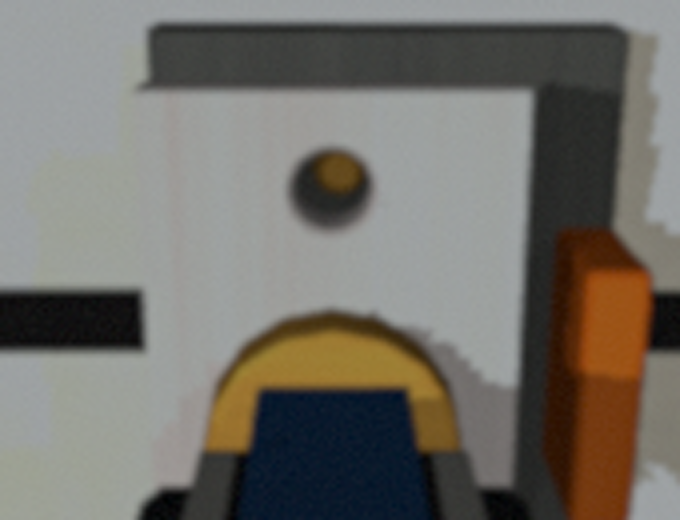

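Run:
```python
from h import *
s=r.snapshot("wrist"); q=r.sense(); R,t,K=cam(s); TR=Ro.from_euler("xyz",q["tcp_rot"],degrees=True).as_matrix()
def onplane(uv,tz):
    d=TR.T@R.T@np.linalg.inv(K)@np.array([uv[0],uv[1],1]); c=TR.T@(-R.T@t-q["tool_pos"]); return c+d*(tz-c[2])/d[2]
h=cv2.cvtColor(s["pixels"],cv2.COLOR_RGB2HSV).astype(int); W,T=toolcloud(s)
roi=np.zeros((400,640),bool); roi[162:192,308:338]=1
hole=roi&(h[...,2]<125); pin=roi&(h[...,1]>130)
for n,m in(("hole",hole|pin),("pin",pin)):
    v,u=np.nonzero(m); print(n,m.sum(),u.min(),u.max(),v.min(),v.max(),u.mean(),v.mean(),"T",np.round(np.nanmedian(T[m],0),1), np.round(onplane(((u.min()+u.max())/2,(v.min()+v.max())/2),32.5),2),np.round(onplane(((u.min()+u.max())/2,(v.min()+v.max())/2),q["tool_pos"][2]-94),2))
p=near(W,(664,-71),75,40,120)&(h[...,0]<16)&(h[...,1]>150)&(T[...,1]>35)&(W[...,2]>101)
print("lugtop",rect(T[p]),W[p][:,2].max())
```

```text
hole 356 312 332 167 187 322.0730337078652 176.8061797752809 T [34.8 -0.9 52.2] [39.67 -0.87 32.5 ] [35.2  -0.93 51.41]
pin 94 318 330 169 178 323.86170212765956 173.1595744680851 T [37.9  0.5 52.2] [41.93  0.39 32.5 ] [37.71  0.46 51.41]
lugtop (array([-0.9, 48.9]), array([49.5, 12.3]), 0.3) 105.53508022300473
```

Through the hole, the pin at pixel (324,172) shows offset to the right of the hole centre at (322,177). I'm correcting by about (-0.6, +1.1) mm in the tool frame, then going down gently.

```bash
python3 -m jog '[-0.0006,0.0011,0,0,0,0, -0.0006,0.0011,0.003,0,0,0, -0.0006,0.0011,0.006,0,0,0, -0.0006,0.0011,0.008,0,0,0, -0.0006,0.0011,0.010,0,0,0, -0.0006,0.0011,0.012,0,0,0, -0.0006,0.0011,0.012,0,0,0]'
python3 - <<'E'
from h import *
s=r.snapshot("wrist"); save(s,"w5.png",(240,130,410,260),4); q=r.sense(); W,T=toolcloud(s)
h=cv2.cvtColor(s["pixels"],cv2.COLOR_RGB2HSV).astype(int)
p=near(W,(664,-71),75,40,120)&(h[...,0]<16)&(h[...,1]>150)&(T[...,1]>35)&(W[...,2]>101)
print("lugtop",rect(T[p])); print(q["tool_pos"],q["ft_force"],q["wrist_torque"],q["tcp_rot"])
E
```

```text
time: 8.68
tool_pos: [665.7, -66.0, 132.0]
tcp_rot: [-180.0, 0.0, 6.7]
ft_force: [0.8, -0.1, -3.3]
finger_gap: 23.4
grip_force: 60.8
lugtop (array([ 0.7, 48. ]), array([12.4, 49.6]), 89.8)
[665.76959568 -66.0035646  132.16595292] [-0.33772261  0.44192438 -3.26831234] [-0.04203744 -0.00416164  0.01833322] [-1.79995317e+02  1.22317797e-02  6.68927903e+00]
```

View pics/w5.png

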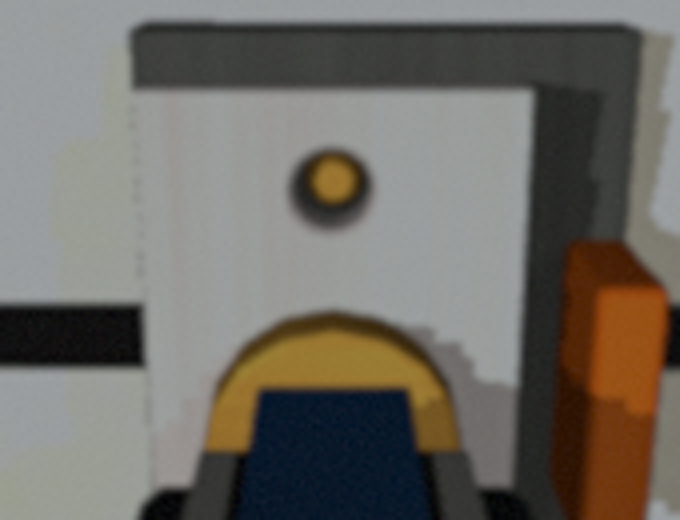

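The pin shows at crop (335,180) inside the hole at (331,188). It has entered about 4 mm with no contact force, so I continue down.

```bash
python3 -m jog '[0,0.0003,0.002,0,0,0, 0,0.0003,0.004,0,0,0, 0,0.0003,0.006,0,0,0, 0,0.0003,0.008,0,0,0, 0,0.0003,0.01,0,0,0, 0,0.0003,0.012,0,0,0, 0,0.0003,0.013,0,0,0, 0,0.0003,0.0135,0,0,0]'
python3 -m jog '[0,0,0.0005,0,0,0, 0,0,0.001,0,0,0, 0,0,0.0015,0,0,0, 0,0,0.0015,0,0,0]'
```

```text
time: 9.72
tool_pos: [665.9, -66.3, 118.7]
tcp_rot: [180.0, 0.0, 6.7]
ft_force: [-0.4, 0.1, -3.7]
finger_gap: 23.7
grip_force: 60.8
time: 10.22
tool_pos: [665.8, -66.3, 117.2]
tcp_rot: [-180.0, 0.0, 6.7]
ft_force: [0.3, 0.1, -4.5]
finger_gap: 23.4
grip_force: 60.8
```

```bash
python3 -m jog '[0,0,0.0003,0,0,0, 0,0,0.0006,0,0,0, 0,0,0.0008,0,0,0, 0,0,0.0008,0,0,0]'
python3 -m jog '[0,0,0.0003,0,0,0, 0,0,0.0006,0,0,0, 0,0,0.0006,0,0,0]'
```

```text
time: 10.72
tool_pos: [666.0, -66.3, 117.1]
tcp_rot: [180.0, -0.0, 6.7]
ft_force: [-3.3, 0.5, 3.0]
finger_gap: 23.5
grip_force: 61.7
time: 11.1
tool_pos: [666.2, -66.3, 117.1]
tcp_rot: [180.0, -0.0, 6.7]
ft_force: [-5.2, 1.1, 7.0]
finger_gap: 22.9
grip_force: 62.3
```

```bash
cat >> h.py <<'E'
def gap(s):
    W,T=toolcloud(s); px=s["pixels"].astype(int); g=(px.max(-1)-px.min(-1))<40
    for x0,x1,y0,y1,n in((46,54,-25,-10,"pl"),(46,54,10,25,"pr"),(24,30,-25,-15,"p2"),(57,61.5,-25,25,"slab x"),(30,55,33,38,"slab y")):
        m=(T[...,0]>x0)&(T[...,0]<x1)&(T[...,1]>y0)&(T[...,1]<y1); print(n,m.sum(),np.round(np.nanmedian(W[m],0),1))
E
python3 - <<'E'
from h import *
gap(r.snapshot("wrist"))
E
```

```text
pl 300 [713.9 -43.   83.8]
pr 300 [717.9 -77.9  83.7]
p2 142 [690.8 -43.2  83.9]
slab x 545 [724.9 -59.1  73.7]
slab y 276 [712.7 -96.4  73.7]
```

The plate top is 10.1 mm above the slab on both sides, so it lies flush. Releasing now.

```bash
python3 -m jog '[0,0,-0.0006,0,0,0, 0,0,-0.0006,0,0,0, 0,0,-0.0006,0,0,0, 0,0,-0.0006,0,0,0, 0,0,-0.0006,0,0,0, 0,0,-0.0006,0,0,0]' 1
python3 -m jog '[0,0,-0.015,0,0,0, 0,0,-0.05,0,0,0, 0,0,-0.09,0,0,0, 0,0,-0.1,0,0,0, 0,0,-0.1,0,0,0]'
python3 - <<'E'
from h import *
s=r.snapshot("wrist"); gap(s); W=cloud(s); h=cv2.cvtColor(s["pixels"],cv2.COLOR_RGB2HSV).astype(int)
p=near(W,(664,-71),85,101,108)&(h[...,0]<16)&(h[...,1]>150); print("lugtop",rect(W[p])); 
delta(664,-71,200,6.7)
E
```

```text
time: 11.9
tool_pos: [665.9, -66.3, 116.5]
tcp_rot: [180.0, -0.0, 6.7]
ft_force: [-0.6, 1.5, -0.4]
finger_gap: 85.5
grip_force: 0.0
time: 12.52
tool_pos: [666.6, -66.4, 218.1]
tcp_rot: [180.0, -0.1, 6.7]
ft_force: [-0.4, -0.7, -1.8]
finger_gap: 85.7
grip_force: 0.0
pl 125 [713.3 -43.3  83.5]
pr 118 [717.3 -77.8  83.7]
p2 61 [690.6 -42.7  83.6]
slab x 230 [724.6 -60.4  73.7]
slab y 121 [712.2 -96.5  73.7]
lugtop (array([ 671.7, -113.5]), array([49.5, 11.6]), 7.0)
tool [665.8 -66.3 216.3] [-180.      0.      6.69] F [-1.4  0.1 -0.1] gap 85.5 t 12.57
row [-0.0023  0.0045  0.0163] [-0.      0.     -0.0001]
```

```bash
python3 -m jog '[0,0.02,0,0,0,0, 0,0.05,0,0,0,0, 0,0.08,0,0,0,0, 0,0.1,0.02,0,0,0, 0,0.1,0.06,0,0,0, 0,0.1,0.1,0,0,0, 0,0.1,0.12,0,0,0, 0,0.1,0.124,0,0,0]' -1 60
python3 -m jog '[0,-0.003,0,0,0,0, 0,-0.008,0,0,0,0, 0,-0.012,0,0,0,0, 0,-0.016,0,0,0,0, 0,-0.02,0,0,0,0, 0,-0.022,0,0,0,0]'
python3 - <<'E'
from h import *
s=r.snapshot("side"); save(s,"s5.png",(320,120,450,260),4); delta(664,-71,200,6.7)
E
```

```text
time: 13.58
tool_pos: [675.9, -165.3, 89.5]
tcp_rot: [-179.9, 0.2, 6.7]
ft_force: [-0.8, -0.1, -0.7]
finger_gap: -0.2
grip_force: 0.0
time: 14.32
tool_pos: [675.0, -143.4, 92.6]
tcp_rot: [-180.0, -0.0, 6.7]
ft_force: [-0.7, 0.2, -0.2]
finger_gap: 0.1
grip_force: 0.0
tool [ 674.9 -143.3   92.4] [-1.7999e+02  1.0000e-02  6.7100e+00] F [ 0.3  0.6 -1.3] gap -0.1 t 14.38
row [-0.0024 -0.0731 -0.1075] [-0.0001  0.0001  0.0002]
```

View pics/s5.png

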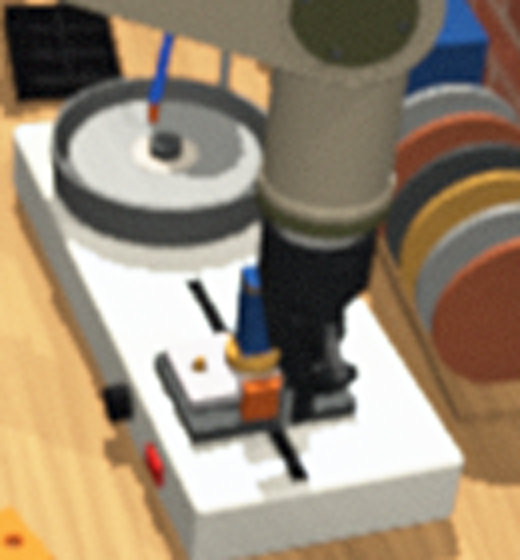

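```bash
python3 -m jog '[0,-0.003,0,0,0,0, 0,-0.006,0,0,0,0, 0,-0.009,0,0,0,0, 0,-0.012,0,0,0,0, 0,-0.015,0,0,0,0, 0,-0.018,0,0,0,0, 0,-0.021,0,0,0,0, 0,-0.024,0,0,0,0]'
python3 - <<'E'
from h import *
s=r.snapshot("side"); print(proj(s,r.sense()["tool_pos"])); W=cloud(s); h=cv2.cvtColor(s["pixels"],cv2.COLOR_RGB2HSV).astype(int)
p=near(W,(668,-105),60,85,108)&(h[...,0]<16)&(h[...,1]>150); print(p.sum(),rect(W[p]))
E
```

```text
time: 15.38
tool_pos: [672.2, -119.8, 92.5]
tcp_rot: [180.0, -0.0, 6.7]
ft_force: [0.1, -3.2, -0.9]
finger_gap: -0.2
grip_force: 1.6
[389.93501398 218.70783134]
54 (array([ 653.6, -107.4]), array([17.3, 19.5]), 81.5)
```

Contact is made: 3.2 N matches the sliding friction. I'm pushing on.

```bash
python3 -m jog '[0,-0.005,0,0,0,0, 0,-0.012,0,0,0,0, 0,-0.019,0,0,0,0, 0,-0.026,0,0,0,0, 0,-0.033,0,0,0,0, 0,-0.039,0,0,0,0, 0,-0.044,0,0,0,0, 0,-0.046,0,0,0,0]'
python3 -m jog '[0,-0.005,0,0,0,0, 0,-0.012,0,0,0,0, 0,-0.019,0,0,0,0, 0,-0.026,0,0,0,0, 0,-0.031,0,0,0,0, 0,-0.035,0,0,0,0, 0,-0.037,0,0,0,0, 0,-0.037,0,0,0,0]'
python3 - <<'E'
from h import *
s=r.snapshot("wrist"); W=cloud(s); h=cv2.cvtColor(s["pixels"],cv2.COLOR_RGB2HSV).astype(int); px=s["pixels"].astype(int)
p=near(W,(660,-30),80,101,108)&(h[...,0]<16)&(h[...,1]>150); print("lug",p.sum(),rect(W[p]) if p.sum()>5 else "")
b=near(W,(655,15),70,154,168)&(px[...,2]>px[...,0]*1.6); print("posttop",b.sum(),rect(W[b]) if b.sum()>5 else "")
delta(664,-71,200,6.7)
E
```

```text
time: 16.42
tool_pos: [666.8, -73.8, 92.5]
tcp_rot: [-180.0, -0.0, 6.7]
ft_force: [0.9, -2.4, -1.3]
finger_gap: 0.3
grip_force: 1.5
time: 17.42
tool_pos: [662.4, -37.1, 92.5]
tcp_rot: [-180.0, 0.0, 6.7]
ft_force: [0.2, -1.2, 0.3]
finger_gap: -0.1
grip_force: 0.3
lug 1343 (array([666. , -17.6]), array([39.6, 13.2]), 6.8)
posttop 2886 (array([663.1,  -4.5]), array([25.8, 95.5]), 12.2)
tool [662.3 -37.2  92.5] [-1.7996e+02  2.0000e-02  6.7000e+00] F [-0.  -0.2 -0.7] gap -0.2 t 17.48
row [-0.0023  0.0337 -0.1075] [-0.0007  0.0004 -0.    ]
```

```bash
python3 -m jog '[0,-0.003,0,0,0,0, 0,-0.007,0,0,0,0, 0,-0.011,0,0,0,0, 0,-0.015,0,0,0,0, 0,-0.018,0,0,0,0, 0,-0.02,0,0,0,0, 0,-0.021,0,0,0,0, 0,-0.021,0,0,0,0]'
python3 -m jog '[0,-0.0008,0,0,0,0, 0,-0.0016,0,0,0,0, 0,-0.0024,0,0,0,0, 0,-0.0032,0,0,0,0, 0,-0.004,0,0,0,0]'
```

```text
time: 18.48
tool_pos: [661.6, -31.6, 92.9]
tcp_rot: [178.9, -0.1, 6.3]
ft_force: [9.1, -59.3, -8.8]
finger_gap: 0.1
grip_force: 29.4
time: 19.1
tool_pos: [661.5, -31.2, 93.0]
tcp_rot: [178.6, -0.1, 6.2]
ft_force: [10.8, -74.1, -10.6]
finger_gap: -0.2
grip_force: 37.0
```

```bash
python3 -m jog '[0,0.008,0,0,0,0, 0,0.016,0,0,0,0, 0,0.022,0,0,0,0, 0,0.028,0,0,0,0, 0,0.04,0,0,0,0, 0,0.055,0,0,0,0, 0,0.06,0,0,0,0]'
python3 - <<'E'
from h import *
delta(664,-71,200,6.7)
for n in("wrist","top"):
    s=r.snapshot(n); W=cloud(s); h=cv2.cvtColor(s["pixels"],cv2.COLOR_RGB2HSV).astype(int); px=s["pixels"].astype(int)
    p=near(W,(660,-10),80,101,108)&(h[...,0]<16)&(h[...,1]>150); print(n,"lug",p.sum(),rect(W[p]) if p.sum()>5 else "")
    p=near(W,(655,40),90,80,87); print("plate",p.sum(),rect(W[p]) if p.sum()>5 else "")
    if n=="wrist": save(s,"w6.png")
E
```

```text
time: 19.98
tool_pos: [666.7, -73.5, 92.5]
tcp_rot: [180.0, -0.0, 6.6]
ft_force: [-0.0, 0.0, 0.1]
finger_gap: 0.1
grip_force: 0.0
tool [666.7 -73.5  92.5] [179.99  -0.     6.65] F [-0.   0.   0.1] gap 0.1 t 19.98
row [-0.0024 -0.0027 -0.1075] [ 0.0002 -0.     -0.0009]
wrist lug 1834 (array([673.5, -29.3]), array([43.8, 73.7]), 38.0)
plate 13939 (array([651.7,  51.7]), array([114.1, 146.2]), 6.0)
top lug 18 (array([667.1, -14.9]), array([29.6,  9. ]), 10.5)
plate 148 (array([653. ,  63.1]), array([133.6, 111.4]), 83.8)
```

View pics/w6.png

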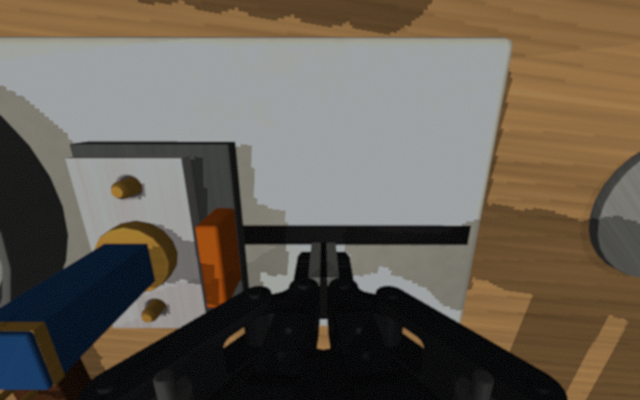

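```bash
python3 -m jog '[0,0.005,-0.02,0,0,0, 0,0.01,-0.06,0,0,0, 0,0.01,-0.1,0,0,0, 0,0.01,-0.13,0,0,0, -0.02,-0.02,-0.15,0,0,0, -0.05,-0.05,-0.15,0,0,0, -0.06,-0.06,-0.15,0,0,0, -0.06,-0.06,-0.15,0,0,0]'
python3 - <<'E'
from h import *
delta(664,-71,200,6.7)
for n in("wrist","side"):
    s=r.snapshot(n); W=cloud(s); h=cv2.cvtColor(s["pixels"],cv2.COLOR_RGB2HSV).astype(int); px=s["pixels"].astype(int)
    o=(h[...,0]<16)&(h[...,1]>150)
    p=near(W,(660,0),55,101,107)&o; print(n,"lug",p.sum(),rect(W[p]) if p.sum()>5 else "")
    p=near(W,(655,40),75,80,87)&((px.max(-1)-px.min(-1))<45); print("plate",p.sum(),rect(W[p]) if p.sum()>5 else "")
    b=near(W,(652,48),40,158,166)&(px[...,2]>px[...,0]*1.5); print("posttop",b.sum(),rect(W[b]) if b.sum()>5 else "")
E
```

```text
time: 21.08
tool_pos: [600.1, -19.2, 243.8]
tcp_rot: [180.0, -0.1, 6.8]
ft_force: [0.1, 1.0, -1.1]
finger_gap: -0.0
grip_force: 0.0
tool [600.1 -19.2 243.8] [ 1.7997e+02 -9.0000e-02  6.7600e+00] F [ 0.1  1.  -1.1] gap -0.0 t 21.07
row [0.0573 0.0589 0.0439] [ 0.0005 -0.0017  0.001 ]
wrist lug 577 (array([659.9, -14.4]), array([48.5, 10.8]), 6.6)
plate 4889 (array([651.7,  58.1]), array([111.8, 112.6]), 6.7)
posttop 927 (array([654.6,  33.3]), array([23. , 23.8]), 7.1)
side lug 38 (array([656.6, -20.6]), array([15.9, 46. ]), 84.9)
plate 289 (array([650.3,  50.8]), array([114.3, 112.6]), 5.0)
posttop 34 (array([653.5,  31.6]), array([24.5, 21. ]), 16.5)
```

Run:
```python
from h import *
s=r.snapshot("wrist"); W=cloud(s); h=cv2.cvtColor(s["pixels"],cv2.COLOR_RGB2HSV).astype(int)
c=np.array([654.1,32.8]); a=np.radians(6.7); D=W[...,:2]-c
X=D@[np.cos(a),np.sin(a)]; Y=D@[-np.sin(a),np.cos(a)]
print("Y rows, X cols",list(range(-75,76,10)))
for y in range(16,80,4):
    print(y,[ (int(np.median(W[m][:,2])) if (m:=((abs(X-x)<5)&(abs(Y-y)<2))).sum()>2 else -1) for x in range(-75,76,10)])
print("loose things between deck & pan colour:")
for y in(36,40,44,48,52,56,60):
    print(y,[tuple(np.median(h[m],0).astype(int)) if (m:=((abs(X-x)<5)&(abs(Y-y)<2))).sum()>2 else -1 for x in range(-60,70,24)])
```

```text
Y rows, X cols [-75, -65, -55, -45, -35, -25, -15, -5, 5, 15, 25, 35, 45, 55, 65, 75]
16 [58, 59, 83, 329, 83, 83, -1, -1, -1, 83, 83, 83, 83, 83, 59, 59]
20 [58, 59, 83, 83, 83, 83, -1, -1, -1, 83, 83, 83, 83, 82, 59, 59]
24 [58, 60, 82, 83, 83, 83, -1, -1, -1, 83, 83, 83, 83, 83, 60, 59]
28 [58, 59, 83, 83, 83, 83, -1, -1, -1, 83, 83, 83, 83, 83, 60, 59]
32 [58, 59, 74, 83, 82, 83, -1, -1, -1, 83, 83, 83, 83, 74, 59, 58]
36 [58, 58, 73, 73, 73, 73, 73, 73, 73, 73, 73, 73, 73, 73, 59, 58]
40 [58, 59, 58, 59, 59, 59, 58, 58, 59, 59, 59, 59, 58, 59, 59, 59]
44 [58, 59, 59, 59, 59, 59, 58, 59, 58, 59, 59, 59, 59, 58, 58, 59]
48 [58, 59, 59, 59, 59, 59, 58, 59, 59, 58, 58, 59, 59, 59, 58, 59]
52 [58, 59, 59, 58, 58, 59, 58, 59, 59, 59, 59, 58, 59, 59, 59, 59]
56 [58, 59, 59, 59, 59, 59, 59, 58, 58, 59, 58, 59, 59, 59, 59, 59]
60 [58, 59, 59, 58, 59, 59, 58, 59, 59, 88, 87, 90, 58, 59, 59, 58]
64 [58, 59, 58, 59, 59, 58, 58, 88, 81, 73, 72, 80, 87, 59, 58, 58]
68 [58, 59, 59, 59, 59, 59, 85, 75, -1, -1, -1, -1, 72, 86, 59, 59]
72 [58, 58, 58, 59, 59, 82, 72, -1, -1, -1, -1, -1, -1, 71, 8
[... 1320 characters left out ...]
27), np.int64(133)), (np.int64(23), np.int64(27), np.int64(135)), (np.int64(24), np.int64(26), np.int64(136)), (np.int64(24), np.int64(28), np.int64(138))]
56 [(np.int64(60), np.int64(10), np.int64(176)), (np.int64(23), np.int64(28), np.int64(119)), (np.int64(24), np.int64(27), np.int64(132)), (np.int64(24), np.int64(27), np.int64(134)), (np.int64(24), np.int64(26), np.int64(135)), (np.int64(23), np.int64(28), np.int64(137))]
60 [(np.int64(55), np.int64(9), np.int64(176)), (np.int64(23), np.int64(26), np.int64(119)), (np.int64(24), np.int64(27), np.int64(133)), (np.int64(30), np.int64(18), np.int64(42)), (np.int64(24), np.int64(25), np.int64(71)), (np.int64(24), np.int64(26), np.int64(136))]
```

Run:
```python
from h import *
c=np.array([654.1,32.8]); a=np.radians(6.7)
for n in("top","side","wrist"):
    s=r.snapshot(n); W=cloud(s); D=W[...,:2]-c
    X=D@[np.cos(a),np.sin(a)]; Y=D@[-np.sin(a),np.cos(a)]
    print(n)
    for y in range(34,64,4):
        print(y,[ (int(np.nanmax(W[m][:,2])) if (m:=((abs(X-x)<5)&(abs(Y-y)<2))).sum()>0 else -1) for x in range(-105,106,10)])
    if n=="top":
        for t in("jar","loupe","screwdriver","mast","carriage","spare_lap","gem_tray","dop_block"):
            for d in r.outline_of(s,t)[:4]:
                p=W[d["region"]]; print(t,round(d["score"],2),d["bbox"],np.round(np.nanmedian(p,0)))
```

```text
top
34 [-1, -1, -1, -1, 76, 77, 77, 69, 75, 71, 79, 76, 59, -1, -1, -1, -1, -1, -1, -1, -1, -1]
38 [-1, -1, -1, -1, 66, 65, 66, 57, 62, 63, 65, 55, 57, -1, -1, -1, -1, -1, -1, -1, -1, -1]
42 [-1, -1, -1, -1, 63, 60, 68, 66, 61, 64, 58, -1, -1, -1, -1, -1, -1, -1, -1, -1, -1, -1]
46 [-1, -1, -1, -1, 59, 59, 61, 64, 54, -1, -1, -1, -1, -1, -1, -1, -1, -1, -1, -1, -1, -1]
50 [-1, -1, -1, -1, 60, 68, 63, -1, -1, -1, -1, -1, -1, -1, -1, -1, -1, -1, -1, -1, -1, -1]
54 [-1, -1, -1, -1, 59, -1, -1, -1, -1, -1, -1, -1, -1, -1, -1, -1, -1, -1, -1, -1, -1, -1]
58 [-1, -1, -1, -1, -1, -1, -1, -1, -1, -1, -1, -1, -1, -1, -1, -1, -1, -1, -1, -1, -1, -1]
62 [-1, -1, -1, -1, -1, -1, -1, -1, -1, -1, -1, -1, -1, -1, -1, -1, -1, -1, -1, -1, -1, 64]
jar 0.67 [292.9, 131.5, 316.7, 164.3] [628.  36.  85.]
jar 0.63 [203.0, 206.1, 219.5, 225.3] [419. 341.  56.]
loupe 0.42 [394.2, 232.6, 412.4, 249.4] [ 358. -312.   20.]
screwdriver 0.63 [158.8, 211.4, 196.7, 254.8] [382. 427.  20.]
mast 0.89 [294.6, 132.9, 312.5, 162.3] [628.  35.  85.]
mast 0.85 [348.2, 201.0, 374.2, 233.3] [ 435. -165.   10.]
mast 0.76 [4
[... 1117 characters left out ...]
74, 74, 74, 74, 73, 74, 75, 74, 75, 75, 74, 74, 60, 60, 61, 60]
38 [1, 0, -1, 59, 59, 73, 73, 72, 72, 73, 72, 72, 59, 72, 72, 73, 72, 60, 60, 60, 60, 60]
42 [1, 0, -1, 60, 60, 60, 60, 61, 60, 60, 59, 60, 60, 60, 60, 60, 60, 60, 60, 60, 60, 60]
46 [0, 0, -1, 60, 60, 60, 60, 59, 60, 60, 60, 61, 60, 60, 60, 61, 60, 60, 61, 60, 61, 61]
50 [0, 0, -1, 59, 60, 60, 60, 60, 60, 60, 61, 61, 61, 60, 60, 60, 60, 60, 60, 60, 60, 61]
54 [0, 0, -1, 60, 60, 60, 60, 60, 60, 61, 61, 60, 60, 60, 60, 60, 60, 61, 60, 60, 60, 60]
58 [0, 0, -1, 59, 60, 60, 60, 60, 60, 60, 60, 60, 99, 101, 60, 60, 60, 61, 60, 61, 61, 60]
62 [0, 0, -1, 60, 60, 60, 60, 60, 60, 60, 102, 101, 102, 102, 102, 102, 60, 60, 60, 60, 60, 60]
```

Nothing shows ahead of the carriage, but by measurement it moved only about 100 mm before it resisted. I'm re-approaching slightly lower and watching the force.

```bash
python3 -m jog '[0.02,0.02,0,0,0,0, 0.05,0.045,0,0,0,0, 0.06,0.053,0.02,0,0,0, 0.06,0.053,0.06,0,0,0, 0.06,0.053,0.1,0,0,0, 0.06,0.053,0.14,0,0,0, 0.06,0.053,0.158,0,0,0, 0.06,0.053,0.158,0,0,0]'
python3 -m jog '[0,-0.004,0,0,0,0, 0,-0.01,0,0,0,0, 0,-0.014,0,0,0,0, 0,-0.018,0,0,0,0, 0,-0.02,0,0,0,0, 0,-0.021,0,0,0,0, 0,-0.022,0,0,0,0, 0,-0.022,0,0,0,0]'
python3 -m jog '[0,-0.002,0,0,0,0, 0,-0.004,0,0,0,0, 0,-0.006,0,0,0,0, 0,-0.006,0,0,0,0]'
python3 - <<'E'
from h import *
q=r.sense(); print(q)
E
```

```text
time: 22.78
tool_pos: [664.8, -65.1, 83.2]
tcp_rot: [-180.0, 0.2, 6.7]
ft_force: [-0.5, -0.7, 0.2]
finger_gap: -0.0
grip_force: 0.0
time: 23.78
tool_pos: [663.2, -43.5, 84.4]
tcp_rot: [-180.0, 0.0, 6.7]
ft_force: [-0.8, -0.7, 0.3]
finger_gap: 0.1
grip_force: 0.0
time: 24.28
tool_pos: [662.5, -37.3, 84.5]
tcp_rot: [-180.0, 0.0, 6.7]
ft_force: [0.1, 0.2, 0.1]
finger_gap: 0.2
grip_force: 0.0
{'time': 24.275, 'joint_pos': array([-7.64609543e+00,  2.31534977e+01,  8.24515326e+01,  5.60105422e-04,
        7.43969735e+01,  7.56450334e+01]), 'qd': array([-0.24108625,  0.05305169, -0.03816925, -0.18897562,  0.02227235,
       -0.12543563]), 'joint_efforts': array([ 1.06270364e-01, -6.77368498e+01, -4.70222497e+01,  2.55076052e-02,
        5.36531428e-03,  3.38434917e-02]), 'tool_pos': array([662.47711797, -37.27306292,  84.47437025]), 'tcp_rot': array([-1.79998981e+02,  1.80758740e-03,  6.70872052e+00]), 'ft_force': array([0.11497276, 0.23732633, 0.08726943]), 'wrist_torque': array([ 0.04572566, -0.01702512,  0.01586786]), 'grip_force': 0.0, 'finger_gap': 0.22101961194150974}
```

```bash
python3 -m jog '[0,-0.002,0,0,0,0, 0,-0.004,0,0,0,0, 0,-0.006,0,0,0,0, 0,-0.006,0,0,0,0]'
python3 -m jog '[0,-0.001,0,0,0,0, 0,-0.002,0,0,0,0, 0,-0.003,0,0,0,0, 0,-0.003,0,0,0,0]'
python3 - <<'E'
from h import *
s=r.snapshot("wrist"); W=cloud(s); h=cv2.cvtColor(s["pixels"],cv2.COLOR_RGB2HSV).astype(int)
o=(h[...,0]<16)&(h[...,1]>150)
p=near(W,(660,-12),40,100,107)&o; print("lug",p.sum(),rect(W[p]),W[p][:,:2].max(0),W[p][:,:2].min(0))
q=r.sense(); print(q["tool_pos"],q["ft_force"],q["wrist_torque"])
# everything within 60mm of the tool axis
T=toolcloud(s)[1]
print("fingers y-extent near tip", [ (z,np.round(np.nanpercentile(T[m][:,1],[1,99]),1)) for z in range(-60,5,10) if (m:=(abs(T[...,0])<14)&(abs(T[...,1])<40)&(abs(T[...,2]-z)<5)).sum()>5])
E
```

```text
time: 24.78
tool_pos: [662.0, -33.6, 84.6]
tcp_rot: [179.8, -0.0, 6.6]
ft_force: [0.5, -8.9, -1.7]
finger_gap: -0.1
grip_force: 3.6
time: 25.28
tool_pos: [662.0, -33.4, 84.7]
tcp_rot: [179.6, -0.0, 6.6]
ft_force: [2.7, -19.9, -2.5]
finger_gap: -0.2
grip_force: 7.7
lug 1337 (array([667.9, -13.4]), array([35. , 12.3]), 6.2) [685.39349747  -6.01609843] [649.89326112 -19.48309603]
[661.99143971 -33.42364568  84.70383307] [  2.35932735 -19.52811773  -1.90601568] [-2.62185763 -0.41808728  0.03271803]
fingers y-extent near tip [(-60, array([-38.9,  38.8])), (-50, array([-35.3,  35.5])), (-40, array([-25.1,  25.5])), (-30, array([-13.3,  13.3])), (-20, array([-24.9,  13. ])), (-10, array([-13.3,  13.1])), (0, array([-40. ,   5.2]))]
```

```bash
python3 -m jog '[0,0.01,0,0,0,0, 0,0.022,0,0,0,0, 0,0.03,-0.02,0,0,0, 0,0.03,-0.07,0,0,0, 0,0.03,-0.12,0,0,0, 0,0.03,-0.17,0,0,0, -0.01,0.02,-0.18,0,0,0, -0.03,-0.01,-0.18,0,0,0]'
python3 -m jog '[-0.01,-0.03,0,0,0,0, -0.02,-0.07,0,0,0,0, -0.03,-0.11,0,0,0,0, -0.04,-0.135,0,0,0,0, -0.04,-0.14,0,0,0,0, -0.04,-0.14,0,0,0,0]'
python3 - <<'E'
from h import *
s=r.snapshot("wrist"); W=cloud(s); h=cv2.cvtColor(s["pixels"],cv2.COLOR_RGB2HSV).astype(int); px=s["pixels"].astype(int)
delta(575,110,260,6.7)
b=near(W,(654,33),40,155,168)&(px[...,2]>px[...,0]*1.5); print("posttop",b.sum(),rect(W[b]) if b.sum()>5 else "")
c=np.array([654.1,32.8]); a=np.radians(6.7); D=W[...,:2]-c
X=D@[np.cos(a),np.sin(a)]; Y=D@[-np.sin(a),np.cos(a)]
for y in range(10,66,2):
    ms=[((abs(X-x)<4)&(abs(Y-y)<1)) for x in range(-100,61,10)]
    print(y,[ int(np.nanmedian(W[m][:,2])) if m.sum()>0 else -1 for m in ms],"V",[int(np.median(h[m][:,2])) if m.sum()>0 else -1 for m in ms])
E
```

```text
time: 26.32
tool_pos: [631.1, -22.7, 267.2]
tcp_rot: [179.9, -0.2, 6.6]
ft_force: [0.2, 1.1, -0.6]
finger_gap: -0.2
grip_force: 0.0
time: 27.08
tool_pos: [574.4, 112.3, 264.8]
tcp_rot: [180.0, -0.0, 6.7]
ft_force: [0.6, -0.2, 0.4]
finger_gap: -0.4
grip_force: 0.0
tool [574.6 111.8 264.6] [ 1.7998e+02 -1.0000e-02  6.6900e+00] F [-0.3  0.6 -0.4] gap 0.1 t 27.12
row [0.0002 0.0018 0.0046] [ 0.0003 -0.0001 -0.0002]
posttop 794 (array([654.3,  33.3]), array([22.7, 24.1]), 6.8)
10 [0, -1, 57, 59, 73, 83, 83, 84, 83, 161, 161, 161, 84, 83, 83, 83, 73] V [154, -1, 169, 187, 102, 183, 183, 182, 174, 116, 116, 116, 171, 182, 182, 182, 93]
12 [-1, -1, 55, 59, 73, 83, 83, 83, 84, 135, 135, 135, 84, 83, 83, 83, 74] V [154, -1, 153, 187, 100, 186, 186, 183, 179, 60, 59, 60, 182, 184, 183, 182, 94]
14 [0, -1, 56, 59, 73, 83, 83, 83, 83, 95, 95, 95, 83, 83, 83, 83, 73] V [153, -1, 170, 188, 101, 186, 186, 181, 180, 175, 170, 175, 185, 185, 184, 184, 93]
16 [0, -1, 55, 58, 73, 83, 83, 83, 83, 94, 95, 94, 83, 83, 83, 83, 73] V [154, -1, 161, 187, 102, 186, 186, 181, 181, 169, 174, 169, 186, 185, 184, 
[... 3083 characters left out ...]
 177, 125, 126, 137, 139, 141, 137, 126, 139, 143, 144, 145]
58 [-1, -1, 325, 318, 325, 59, 59, 59, 59, 59, 59, -1, -1, -1, 59, 59, 59] V [154, -1, 13, 31, 15, 147, 127, 126, 138, 139, 129, -1, -1, -1, 126, 144, 145]
60 [0, -1, 324, 320, 326, 59, 58, 59, 59, 59, -1, 100, 100, -1, -1, 59, 59] V [154, -1, 13, 20, 15, 128, 126, 126, 139, 135, -1, 120, 109, -1, -1, 138, 144]
62 [0, -1, 323, 320, 324, 59, 58, 58, 59, 58, 100, 101, 101, 101, 100, -1, 58] V [154, -1, 15, 23, 14, 126, 127, 127, 139, 122, 110, 101, 100, 105, 112, -1, 141]
64 [-1, -1, 321, 320, 323, 59, 58, 59, 59, 100, 100, 100, 100, 100, 100, 100, 58] V [154, -1, 15, 23, 14, 126, 126, 133, 137, 117, 100, 100, 94, 100, 100, 119, 139]
```

```bash
python3 -m jog '[0.01,0.03,0,0,0,0, 0.03,0.08,0,0,0,0, 0.05,0.13,0,0,0,0, 0.07,0.17,0,0,0,0, 0.07,0.177,0.03,0,0,0, 0.07,0.177,0.08,0,0,0, 0.07,0.177,0.13,0,0,0, 0.07,0.177,0.16,0,0,0]'
python3 -m jog '[0,0,0.02,0,0,0, 0,0,0.034,0,0,0, 0,-0.005,0.036,0,0,0, 0,-0.012,0.036,0,0,0, 0,-0.018,0.036,0,0,0, 0,-0.02,0.036,0,0,0]'
python3 -m jog '[0,-0.002,0,0,0,0, 0,-0.004,0,0,0,0, 0,-0.006,0,0,0,0, 0,-0.008,0,0,0,0, 0,-0.01,0,0,0,0, 0,-0.01,0,0,0,0]'
```

```text
time: 28.12
tool_pos: [662.8, -56.7, 100.6]
tcp_rot: [-179.9, 0.3, 6.6]
ft_force: [-0.7, -0.3, 0.5]
finger_gap: 0.0
grip_force: 0.0
time: 28.88
tool_pos: [663.0, -35.1, 69.8]
tcp_rot: [180.0, -0.1, 6.7]
ft_force: [0.3, -1.9, 0.4]
finger_gap: -0.0
grip_force: 0.0
time: 29.62
tool_pos: [662.6, -33.7, 69.6]
tcp_rot: [179.4, -0.1, 6.5]
ft_force: [5.5, -31.8, -2.6]
finger_gap: 0.0
grip_force: 15.6
```

```bash
python3 -m jog '[0,0.01,0,0,0,0, 0,0.022,0,0,0,0, 0,0.035,0,0,0,0, 0,0.05,0,0,0,0, 0,0.055,-0.02,0,0,0, 0,0.055,-0.07,0,0,0, 0,0.055,-0.12,0,0,0, 0,0.055,-0.15,0,0,0]'
python3 -m jog '[-0.03,-0.02,-0.03,0,0,0, -0.06,-0.04,-0.03,0,0,0, -0.06,-0.04,-0.03,0,0,0, -0.06,-0.04,-0.03,0,0,0]'
python3 - <<'E'
from h import *
s=r.snapshot("wrist"); W=cloud(s); px=s["pixels"].astype(int); h=cv2.cvtColor(s["pixels"],cv2.COLOR_RGB2HSV).astype(int)
print(r.sense()["tool_pos"],r.sense()["ft_force"])
b=near(W,(654,33),50,155,168)&(px[...,2]>px[...,0]*1.5); print("posttop",rect(W[b]))
p=near(W,(660,-5),60,101,107)&(h[...,0]<16)&(h[...,1]>150); print("lug",rect(W[p]))
o=near(W,(660,30),260,97,106)&(W[...,1]>75); print("pan rim min",np.nanmin(W[o][:,1]) if o.any() else None)
# slot extent on the deck, seat frame
a=np.radians(6.7); D=W[...,:2]-np.array([654.3,33.3]); X=D@[np.cos(a),np.sin(a)]; Y=D@[-np.sin(a),np.cos(a)]
m=(abs(X)<4)&(W[...,2]<64)&(W[...,2]>48)&(h[...,2]<60)&(Y<-50); print("slot outer",np.nanmin(Y[m]) if m.any() else None)
d=(abs(X-30)<20)&(W[...,2]<64)&(W[...,2]>55); print("deck outer end Y",np.nanmin(Y[d]))
E
```

```text
time: 30.62
tool_pos: [668.9, -80.3, 224.3]
tcp_rot: [179.9, -0.3, 6.7]
ft_force: [-0.2, 0.4, -0.3]
finger_gap: -0.1
grip_force: 0.0
time: 31.12
tool_pos: [603.8, -47.6, 249.7]
tcp_rot: [180.0, -0.1, 6.7]
ft_force: [0.8, 0.3, 0.3]
finger_gap: -0.1
grip_force: 0.0
[603.96192337 -47.76442283 249.2970522 ] [-0.70393943 -0.23374942 -0.34895626]
posttop (array([654.5,  33.2]), array([23.5, 23.8]), 6.9)
lug (array([659.4, -14.6]), array([48.8, 12. ]), 6.8)
pan rim min 93.65983278871067
slot outer -204.49374459452665
deck outer end Y -213.5719830969974
```

```bash
python3 -c "
from bench import r
print(r.hand_in())"
```

```text
the job is handed in; nothing more can be done
None
```

I seated the mast flush on the carriage pins, pushed the carriage until it stopped hard, and handed the job in; but it moved only about 100 mm, not the stated 120, so it may not be at the inner stop: three pushes of up to 74 N met the same hard stop, and I saw nothing in its way.

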